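# Pin the rail in the jig and hold its spring slide out at the pointer

## Robot

A 6-joint arm with a two-finger parallel gripper is mounted at the origin on the work surface. World frame = base frame: x ahead of the robot, y to its left, z up, the work surface at z = 0. Lengths are in m, angles in rad, forces in N, time in s.
With the tool pointing down it reaches from about 0.375 to 0.9 m from the base axis. Payload 3.1 kg.
Tool frame: the origin (TCP) lies between the finger pads; the fingertips stand 8 mm ahead of it and the grasp point (between the pads) lies 11 mm behind it; z points along the fingers, y is the line along which they close (so a half turn about z gives the same grasp; the last joint's range is limited). The gripper opens to 87 mm and grips with 3 to 60 N. Pads are 19 mm wide; open, the fingers measure 117 mm over their backs; the gripper's body (75 mm by 190 mm) begins 51 mm behind the grasp point.
Start: joints at [-1.411, 0.527, 1.433, -0, 1.181, -0.178], TCP at [0.207, -0.59, 0.231] pointing down, gripper open.
Joint ranges: [-3.08, 3.08], [-0.75, 2.2], [0.22, 2.44], [-1.43, 4.57], [0, 2.65], [-2.85, 2.85]. Speed limits (rad/s): [2.79, 2.79, 3.14, 3.14, 3.14, 3.14].

## Interface

Orientations are given as a unit quaternion [x, y, z, w].
In Python, from rig import robot gives the robot as it stands.
- The arm moves only by the tool move_arm, never from a script. Its argument "motion" is text: rows parted by semicolons, each of 5 numbers parted by spaces: the opening, from -1 (shut) to 1 (fully open), then the shift along the tool's x, y, z normalised to -1 to 1, where 1 is 0.2 m, then the turn about the tool's z normalised to -1 to 1, where 1 is pi rad. A call has 1 to 12 rows; each row is the pose to reach, as a shift and turn from the pose commanded when the call began, along the tool's axes at that moment, turning the shorter way round; what a row does not reach only later rows make up. A row lasts 1/12 s, in which the tool goes at most 41.7 mm and 7.16 degrees, less where a joint would pass 70% of its speed; a pose out of reach is approached as far as the arm can. A call with a number of a shift or a turn outside -1 to 1 is refused whole. A call with a gripper value outside its range is refused whole. The fingers move at their own pace and stop on an object; "newtons" is the grip in N (left out, the last holds). Time passes only in rows, so rows that repeat a pose let the fingers close. It gives the time, the measured TCP pose, the force, the opening and the grip force at its end, in the units of the state.
- robot.get_obs(): the state, without advancing time (a new reading comes with each control period).
- robot.camera(name): name is "scene" or "top" or "wrist"; returns (picture, depth): 480x640x3 uint8, red, green, blue; 480x640 float32, m along the optical axis (not along the pixel's ray), 0 where there is no reading.
- robot.camera_model(name): a dict with "mtx" (3x3 intrinsics, pixels), "position" and "attitude" of the camera in the world. Camera axes: x right, y down, z forward; pixel columns grow to the right and rows downward; lengths in m; the calibration is good to about 2 mm. A picture is of the moment at which its call begins: read the wrist's pose just before it. camera_model takes no time and is no camera call; for the wrist camera it gives the pose at the moment of the call.
- robot.hand_in(): hands the job in; it is judged then, once.
The state is a dict: "time": time; "q": joint angles; "joint_velocities": joint speeds; "joint_torque": joint torques, N m; "position": TCP position; "tool_rot": TCP orientation; "ft_force": force on the tool from outside, world axes, zero at the start; "moment": the same for the moment, N m; "grip_width": finger opening in m; "grip_force": force on a finger pad.
Only numpy, scipy, OpenCV 4.12 (cv2) and the standard library are available. Lean on these libraries where they do the work, as an engineer would, in place of code of your own. Each camera call takes 0.05 s, during which the arm holds its last target. There are 200 camera calls.

## Task

The telescopic rail in the assembly jig needs a screw tightened through its slide: take the slim locating pin from the pin block and put it fully home, upright, in the hole of the rail's rear tongue so that the rail cannot creep, and let go of it. Then take the slide by its upright front bracket, pull it out against its return spring until the centre of its round access hole is level with the index pointer, and keep it there: finish still holding it, for a colleague to drive the screw. Leave the stout pin, the screwdriver, the screw bin and the carton where they are.

Things in the scene. Friction and masses are not known exactly. Their poses are not given: they have to be found in the camera images.
- fixture: Assembly jig: fixed aluminium plate 140 x 320 x 25 mm (x, y, z). Origin: underside, on the rail's centre line; plate from y = -155 to +165 mm. Its y runs along the rail; the slide pulls out towards -y. Fences beside the rail (y = -145 to +80 mm): far one, x = +27 to +60 mm, 45 mm high; near one, x = -40 to -27 mm, 37 mm high. Rear stop, y = +152 to +164 mm, 37 mm high.
- rail: Black outer rail, a C-channel 48 mm wide, top 43 mm above the table, with a flat steel rear tongue. Origin: centre of the locating hole on the tongue's upper face, 29 mm above the table; axes as the jig's. Hole 10 mm wide, 1.5 mm chamfer, on through the jig, 29 mm deep in all; lined up at the start. Unpinned, the rail creeps to -y (2.5 N friction, 25 mm at most). Channel 30 mm from the hole.
- slide: Steel inner slide, 36 mm wide, that comes out of the rail's front end towards its -y. Origin: centre of its 16 mm round access hole, on its upper face, 39 mm above the table; axes as the jig's. A spring draws it in: 5 N when in, plus 0.5 N per 10 mm pulled; more when moving. It can come out 130 mm; the pointer asks for 45 to 85 mm.
- bracket (a point): Middle of the top edge of the slide's front bracket, 85 mm above the table: an upright aluminium plate 12 mm thick (along the jig's y) and 40 mm wide, rising 46 mm above the slide's upper face, 251 mm to -y of the access hole. With the slide in, 45 mm are free between it and the rail's end and jig plate; only the slide passes there, at its foot. Its -y side is clear.
- pointer: Index pointer: dark steel clamp with a black thumb knob (74 mm high) on the far fence, and a thin black finger 4 mm wide reaching over the rail. Fixed; its place along the fence varies. Origin: the finger's tip, 46 mm above the table, beside the path of the access hole; axes as the jig's. At the mark, hole and tip have the same place along the jig's y; a screw head shows in the hole.
- pin: Slim locating pin, loose, standing in the pin block: steel shank 8 mm wide and 24 mm long with a tapered tip, then an 18 mm flange 4 mm thick (its shoulder lands on the tongue), a 12 mm neck and a round black knob 20 mm wide, from 42 to 68 mm above the tip. Origin: end of the tip; z points up to the knob. About 60 g.
- stout_pin: Stout pin for larger rails, loose, in the pin block's other hole: shank 11 mm wide, same heights as the slim pin, black knob 34 mm wide. Origin: end of the tip. Leave it. Which pin stands in which hole varies.
- pin_block: Fixed grey block 110 x 48 x 30 mm (x, y, z) with two 12.5 mm holes, 52 mm apart along its x, each with a pin whose shoulder rests on the block's top (tip 6 mm above the table). Origin: centre of the underside.
- screwdriver: Screwdriver with a black handle, 190 mm long, lying on the table beyond the jig. Leave it.
- screw_bin: Open blue bin 90 x 130 x 45 mm on the table beyond the jig. Leave it.
- carton: Closed cardboard carton 100 x 140 x 70 mm on the table, far left. Leave it.

How it is judged:
By the outcome, as a careful person would: the job done as asked, in the order asked, and still so for the second after the job is handed in, while the arm keeps its last pose, push and grip.
It also fails if it takes over 48 s, if anything falls off the work surface, if the arm or the gripper's body presses on something with over 40 N, if the wrist force passes 120 N, or if a joint passes its speed limit or range.

## Working session

There is one attempt and no reset: what is moved stays moved. The work goes in short steps, Python scripts to look and compute and a tool call to move; the robot and the scene stay as the last step left them, time stands still between calls to the robot, and variables do not carry over. Pictures are saved under pics/ and viewed, at most 10 in all, crops included, and the job is handed in when it is done.

Besides the shell and the picture viewer there is one more tool, called after "Request:" by a JSON object that holds its "api" and its "payload". move_arm: Moves the arm, as the interface text tells. Its arguments: {"type":"object","properties":{"motion":{"type":"string"},"newtons":{"type":"number"}},"required":["motion"]}

```bash
mkdir -p pics
cat > h.py <<'E'
import numpy as np, cv2
from scipy.spatial.transform import Rotation as R
from rig import robot
def cap(n,f):
    m=robot.camera_model(n); im,d=robot.camera(n)
    cv2.imwrite('pics/'+f+'.png',im[:,:,::-1]); np.savez('pics/'+f+'.npz',im=im,d=d,K=np.array(m['mtx']),p=np.array(m['position']),a=np.array(m['attitude']))
def ld(f):
    z=np.load('pics/'+f+'.npz'); a=z['a']; Rm=a if a.shape==(3,3) else R.from_quat(a).as_matrix()
    return z['im'],z['d'],z['K'],z['p'],Rm
def px(f,u,v,z=None):
    im,d,K,p,Rm=ld(f); r=Rm@np.linalg.inv(K)@np.array([u,v,1.])
    if z is None: return p+r*d[int(round(v)),int(round(u))]
    return p+r*(z-p[2])/r[2]
def proj(f,P):
    im,d,K,p,Rm=ld(f); c=K@(Rm.T@(np.array(P)-p)); return c[:2]/c[2]
E
python3 - <<'E'
from h import *
print(robot.get_obs())
for n in('top','scene'): cap(n,n+'0'); print(robot.camera_model(n))
E
```

```text
{'time': 0.0, 'q': array([-1.41148515e+00,  5.28525806e-01,  1.43386381e+00,  2.43382958e-06,
        1.18136826e+00, -1.78479197e-01]), 'joint_velocities': array([-0.00178336,  0.00059982,  0.00144492, -0.00058225,  0.00096865,
        0.00174611]), 'joint_torque': array([ 6.33268883e-06, -4.40041280e+01, -1.76590812e+01,  6.32139668e-02,
        5.82927733e-02, -1.51414088e-04]), 'position': array([ 0.20705643, -0.58897412,  0.2295472 ]), 'tool_rot': array([ 9.85770580e-01,  1.68092805e-01,  1.15008359e-05, -1.08254978e-03]), 'ft_force': array([0.4759032 , 0.06218672, 1.04538932]), 'moment': array([ 0.00859915, -0.05928344, -0.01736954]), 'grip_force': 0.0, 'grip_width': 0.08693003469166583}
{'mtx': array([[562.98068015,   0.        , 320.47470155],
       [  0.        , 562.98068015, 248.80912909],
       [  0.        ,   0.        ,   1.        ]]), 'position': array([0.54592942, 0.13286355, 1.06355041]), 'attitude': array([-0.70485398,  0.7084218 , -0.02541872,  0.02594827])}
{'mtx': array([[480.99811358,   0.        , 331.85981661],
       [  0.        , 480.99811358, 238.6152057 ],
       [  0.        ,   0.        ,   1.        ]]), 'position': array([ 1.16087071, -0.21259046,  0.57089615]), 'attitude': array([ 0.7792658 ,  0.43692599, -0.21972806, -0.39186741])}
```

View pics/top0.png

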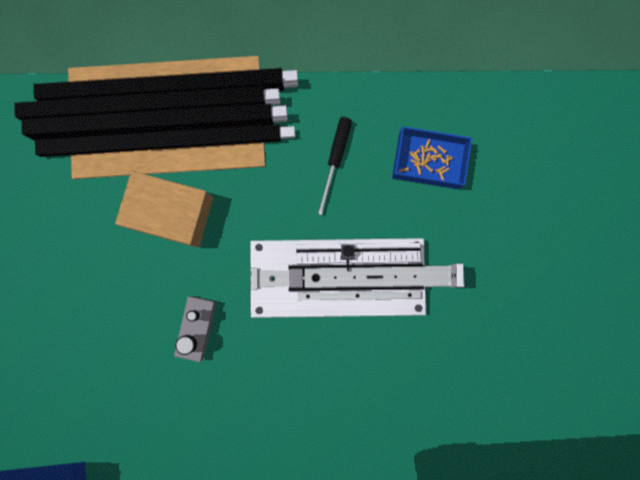

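View pics/scene0.png

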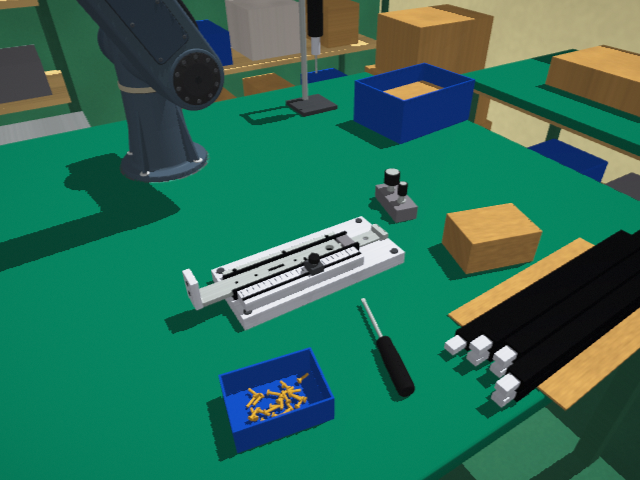

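The top view shows the slim pin at (193,316) and the stout one at (186,345). The tongue hole is near (272,279), the access hole at (316,278), the pointer finger at about x=348 and the bracket at (460,275). I'll enlarge these for exact pixels.

Run:
```python
from h import *
im=ld('top0')[0][:,:,::-1]
a=cv2.resize(im[235:320,245:375],None,fx=6,fy=6,interpolation=cv2.INTER_CUBIC)[:, :780]
cv2.imwrite('pics/c1.png',a)
b=cv2.resize(im[290:365,165:225],None,fx=6,fy=6,interpolation=cv2.INTER_CUBIC)
c=cv2.resize(im[255:300,410:475],None,fx=6,fy=6,interpolation=cv2.INTER_CUBIC)
o=np.zeros((450,760,3),np.uint8); o[:450,:360]=b; o[:270,365:365+390]=c
cv2.imwrite('pics/c2.png',o)
```

```text
(no output)
```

View pics/c1.png

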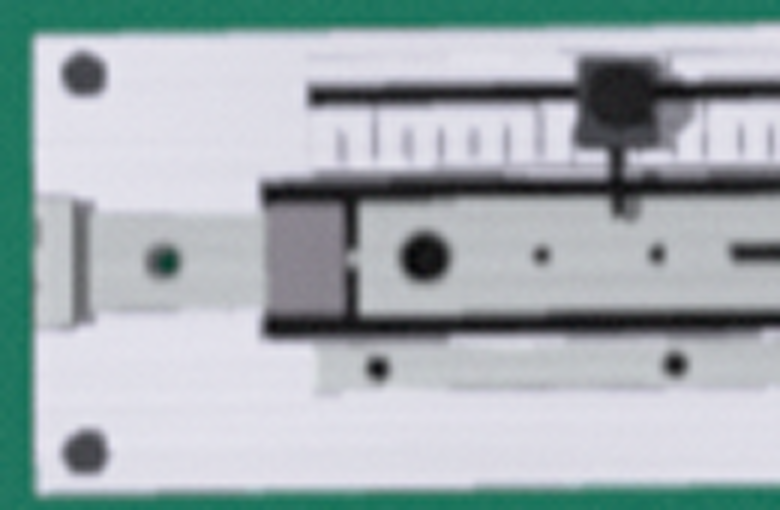

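View pics/c2.png

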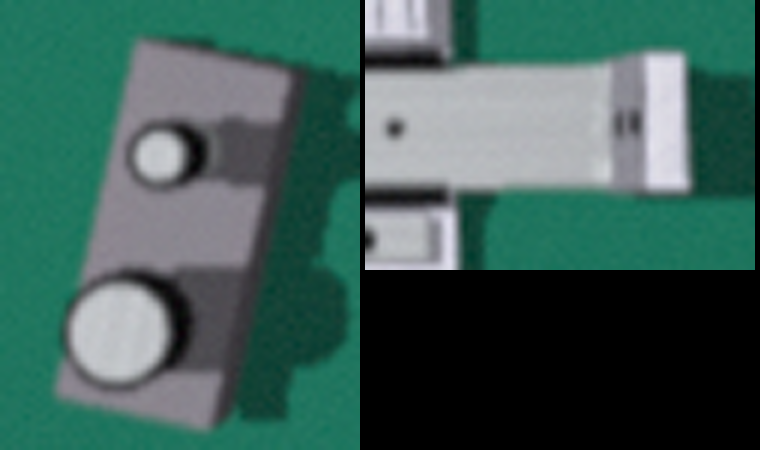

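Offset-corrected pixels from the crops: tongue hole (271.8,278.2), access hole (315.4,277.4), pointer tip (347.9,269.6), bracket top (460,274.9), slim knob (191.3,315.6), stout knob (184.3,344.6).

Run:
```python
from h import *
P=dict(hole=px('top0',271.8,278.2,.029),acc=px('top0',315.4,277.4,.039),tip=px('top0',347.9,269.6,.046),br=px('top0',459.6,274.5,.085),pin=px('top0',191.3,315.6,.074),stout=px('top0',184.3,344.6,.074))
for k,v in P.items(): print(k,v.round(4))
for u,v in [(191,316),(460,275),(300,240),(184,345)]: print(px('top0',u,v).round(4))
# jig corners z=.025
c=[px('top0',(x+.5)/6-.5+245,(y+.5)/6-.5+235,.025) for x,y in [(34,36),(37,494)]]
print(c, np.degrees(np.arctan2(*(P['br']-P['hole'])[:2])), np.linalg.norm(P['acc']-P['br']),np.linalg.norm((P['pin']-P['stout'])[:2]))
d=P['pin']-P['stout']; print('block x yaw',np.degrees(np.arctan2(d[1],d[0])))
o=robot.get_obs(); print(R.from_quat(o['tool_rot']).as_matrix().round(3))
m=robot.camera_model('wrist');print(m, R.from_quat(m['attitude']).as_matrix().round(3))
```

```text
hole [0.5676 0.2231 0.029 ]
acc [0.5684 0.1429 0.039 ]
tip [0.5821 0.0841 0.046 ]
br [ 0.5712 -0.108   0.085 ]
pin [0.5021 0.3598 0.074 ]
stout [0.4519 0.3714 0.074 ]
[0.5015 0.3596 0.0771]
[ 0.5703 -0.1085  0.0855]
[0.638  0.1713 0.0259]
[0.4511 0.3723 0.0723]
[array([0.63745883, 0.26341601, 0.025     ]), array([0.49695868, 0.26193136, 0.025     ])] 179.3763256530222 0.2550862912333362 0.05146306032859719
block x yaw -13.033743705104095
[[ 0.943  0.331 -0.   ]
 [ 0.331 -0.943  0.002]
 [ 0.    -0.002 -1.   ]]
{'mtx': array([[367.06689164,   0.        , 324.96396221],
       [  0.        , 367.06689164, 236.41924289],
       [  0.        ,   0.        ,   1.        ]]), 'position': array([ 0.27235346, -0.56702384,  0.38342942]), 'attitude': array([ 0.80931181, -0.57337083, -0.07405786,  0.10380615])} [[ 0.332 -0.913 -0.239]
 [-0.943 -0.321 -0.083]
 [-0.001  0.253 -0.967]]
```

Request:
{"api": "move_arm", "payload": {"motion": "1 0.5 -0.5 0 0.1; 1 1 -1 0 0.18; 1 1 -1 0 0.18; 1 1 -1 0 0.18; 1 1 -1 0 0.18; 1 1 -1 0 0.18; 1 1 -1 0 0.18; 1 1 -1 0 0.18; 1 1 -1 0 0.18"}}

```text
time: 0.85
position: [0.33, -0.3329, 0.2305]
tool_rot: [0.994, -0.112, -0.0, -0.0]
ft_force: [-0.2, -0.5, -1.0]
grip_width: 0.0871
grip_force: 0.0
```

Request:
{"api": "move_arm", "payload": {"motion": "1 0.2 -1 0 0; 1 0.2 -1 0 0; 1 0.2 -1 0 0; 1 0.2 -1 0 0; 1 0.2 -1 0 0; 1 0.2 -1 0 0"}}

```text
time: 1.35
position: [0.4151, -0.1448, 0.2304]
tool_rot: [0.994, -0.111, 0.0, -0.001]
ft_force: [-0.1, 0.3, -0.5]
grip_width: 0.0871
grip_force: 0.0
```

Request:
{"api": "move_arm", "payload": {"motion": "1 0.2 -1 0 0; 1 0.2 -1 0 0; 1 0.2 -1 0 0; 1 0.2 -1 0 0; 1 0.2 -1 0 0; 1 0.2 -1 0 0"}}

```text
time: 1.85
position: [0.5015, 0.0401, 0.2307]
tool_rot: [0.994, -0.112, 0.002, -0.001]
ft_force: [0.4, 0.2, -0.2]
grip_width: 0.0866
grip_force: 0.0
```

Request:
{"api": "move_arm", "payload": {"motion": "1 0 -1 0 0; 1 0 -1 0 0; 1 0 -1 0 0; 1 0 -1 0 0; 1 0 -1 0 0; 1 0 -1 0 0"}}

```text
time: 2.35
position: [0.546, 0.2352, 0.2304]
tool_rot: [0.994, -0.112, 0.002, -0.002]
ft_force: [-0.3, -0.7, 0.2]
grip_width: 0.0872
grip_force: 0.0
```

```bash
cat >> h.py <<'E'
def to(x,y,z,yaw=None):
    o=robot.get_obs(); Rm=R.from_quat(o['tool_rot']).as_matrix(); s=Rm.T@(np.array([x,y,z])-o['position'])/.2
    cy=np.degrees(np.arctan2(Rm[1,0],Rm[0,0])); t=0 if yaw is None else -((yaw-cy+180)%360-180)/180
    print('shift',s.round(3),'turn',round(t,3),'yaw',cy.round(2),'t',o['time'])
E
python3 -c "
from h import *
cap('wrist','w1')"
```

Request:
{"api": "move_arm", "payload": {"motion": "1 -0.355 -0.56 0.1 0; 1 -0.355 -0.56 0.2 0; 1 -0.355 -0.56 0.2 0; 1 -0.355 -0.56 0.2 0; 1 -0.355 -0.56 0.2 0; 1 -0.355 -0.56 0.2 0"}}

```text
time: 2.9
position: [0.4998, 0.355, 0.19]
tool_rot: [0.994, -0.114, -0.0, 0.001]
ft_force: [0.5, -0.5, 0.1]
grip_width: 0.0867
grip_force: 0.0
```

```bash
python3 -c "
from h import *
cap('wrist','w2')
a=ld('w1')[0][:,:,::-1];b=ld('w2')[0][:,:,::-1]
cv2.imwrite('pics/w12.png',np.hstack([a[:,80:480],b[:,120:520]]))
to(.502,.36,.05,-13)
print(proj('w2',[.5021,.3598,.074]),proj('w1',[.5676,.2231,.029]))
"
```

```text
shift [ 0.001 -0.028  0.703] turn -0.001 yaw -13.13 t 2.95
[316.81279074 233.3927904 ] [332.02816129 189.76086113]
```

View pics/w12.png

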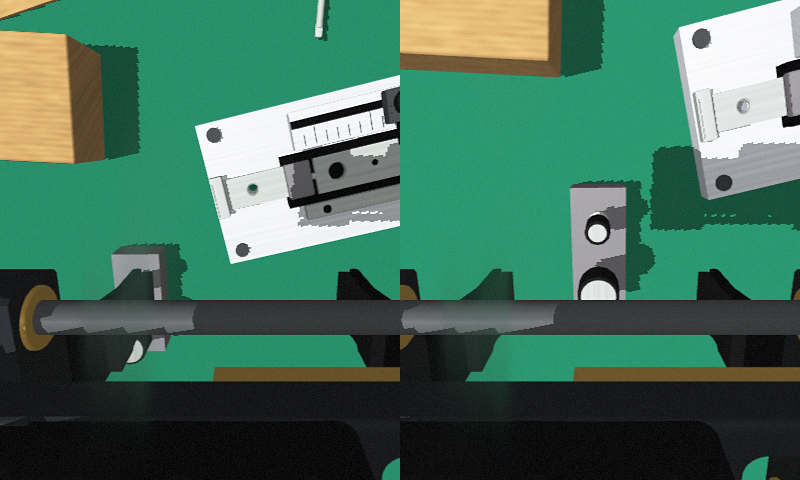

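The wrist view shows the slim knob at (317,233), against a prediction of (316.8,233.4), and the tongue hole at about (332,188). Both agree with the top camera, so I'll descend on the pin.

Request:
{"api": "move_arm", "payload": {"motion": "1 0 -0.028 0.2 0; 1 0 -0.028 0.4 0; 1 0 -0.028 0.55 0; 1 0 -0.028 0.65 0; 1 0 -0.028 0.7 0; 1 0 -0.028 0.7 0; 1 0 -0.028 0.7 0"}}

```text
time: 3.53
position: [0.5019, 0.3613, 0.0513]
tool_rot: [0.993, -0.114, 0.001, -0.0]
ft_force: [0.5, 0.1, 0.8]
grip_width: 0.087
grip_force: 0.0
```

Request:
{"api": "move_arm", "payload": {"motion": "-1 0 0 0 0; -1 0 0 0 0; -1 0 0 0 0; -1 0 0 0 0; -1 0 0 0 0; -1 0 0 0 0; -1 0 0 0 0; -1 0 0 0 0; -1 0 0 0 0; -1 0 0 0 0", "newtons": 20}}

```text
time: 4.37
position: [0.5002, 0.3624, 0.0505]
tool_rot: [0.994, -0.114, -0.0, 0.0]
ft_force: [-0.7, -0.4, 0.1]
grip_width: 0.0285
grip_force: 0.0
```

Run:
```python
from h import *
im=ld('w1')[0][:,:,::-1]; im2=ld('w2')[0][:,:,::-1]
a=cv2.resize(im[165:215,305:355],None,fx=8,fy=8,interpolation=cv2.INTER_CUBIC)
b=cv2.resize(im2[80:130,435:485],None,fx=8,fy=8,interpolation=cv2.INTER_CUBIC)
cv2.imwrite('pics/c3.png',np.hstack([a,b])); print(proj('w2',[.5676,.2231,.029]))
```

```text
[462.94366171 106.70544318]
```

View pics/c3.png

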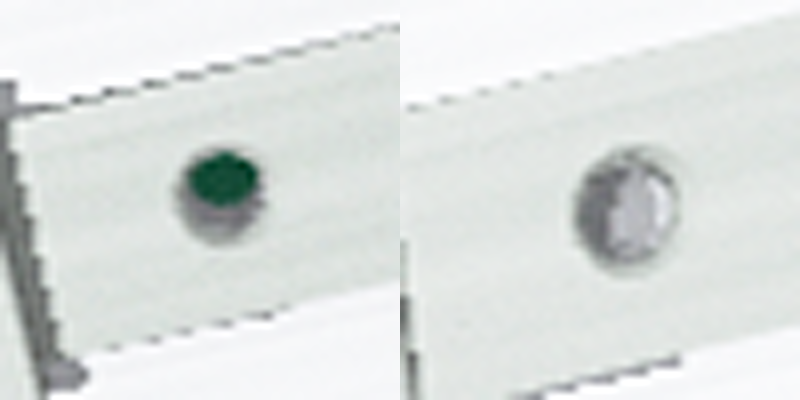

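Request:
{"api": "move_arm", "payload": {"motion": "-1 0 0 0 0; -1 0 0 0 0; -1 0 0 0 0; -1 0 0 0 0; -1 0 0 0 0"}}

```text
time: 4.78
position: [0.5002, 0.3623, 0.0505]
tool_rot: [0.994, -0.114, -0.0, 0.0]
ft_force: [0.2, 0.1, -0.2]
grip_width: 0.0196
grip_force: 19.9
```

Run:
```python
from h import *
print(px('w1',332.06,188.9,.029),px('w2',463.2,105.6,.029),px('w2',317,233,.074))
o=robot.get_obs();print(o['position'],o['grip_width'],o['grip_force'])
```

```text
[0.56840596 0.22288849 0.029     ] [0.56839827 0.22278405 0.029     ] [0.50236652 0.35959082 0.074     ]
[0.50022584 0.36232147 0.05045883] 0.019591184606954897 19.872236851661
```

Request:
{"api": "move_arm", "payload": {"motion": "-1 0 0 -0.1 0; -1 0 0 -0.2 0; -1 0 0 -0.3 0; -1 0 0 -0.35 0; -1 0 0 -0.35 0; -1 0 0 -0.35 0"}}

```text
time: 5.28
position: [0.5004, 0.3624, 0.1207]
tool_rot: [0.994, -0.114, 0.0, -0.0]
ft_force: [-0.3, -0.2, -0.2]
grip_width: 0.0196
grip_force: 19.9
```

Run:
```python
from h import *
cap('wrist','w3')
o=robot.get_obs();print(o['position'],o['grip_width'],o['ft_force'])
Rm=R.from_quat(o['tool_rot']).as_matrix()
for d in (-.024,.0,.02,.044): print(proj('w3',o['position']+Rm[:,2]*d))
to(.5684,.2229,.1205,90.6)
im=ld('w3')[0][:,:,::-1]; cv2.imwrite('pics/c4.png',im)
```

```text
[0.49971485 0.36211112 0.11987791] 0.018869390145573647 [-0.72616107  0.10558086 -1.41146621]
[324.33818599 324.46044382]
[324.4492827  298.99553511]
[324.52073057 282.6186918 ]
[324.58906422 266.95567037]
shift [ 0.492  0.601 -0.003] turn -0.576 yaw -13.05 t 5.3333
```

View pics/c4.png

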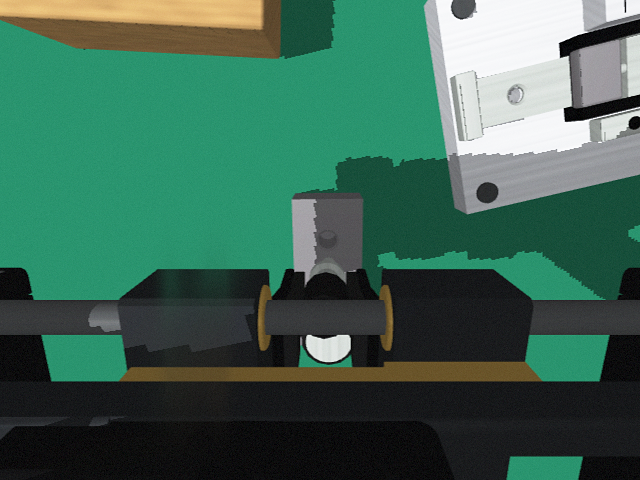

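The picture shows the pin held, with the knob's white top at about (327,345) and the flange near (325,265). I'll check position and tilt from the depth data.

Run:
```python
from h import *
im,d,K,p,Rm=ld('w3')
o=robot.get_obs();T=R.from_quat(o['tool_rot']).as_matrix();tp=np.array([.5002,.3623,.1205])
def pts(u0,u1,v0,v1):
    v,u=np.mgrid[v0:v1,u0:u1]; z=d[v,u]; r=np.stack([(u-K[0,2])/K[0,0]*z,(v-K[1,2])/K[1,1]*z,z],-1)
    return (r@Rm.T+p-tp)@T, im[v,u], z
P,c,z=pts(295,360,334,366); m=(c.min(-1)>170)&(z>.05)&(z<.2)
q=P[m]; print('top disc n',len(q),q.mean(0)*1e3,'range',q.min(0)*1e3,q.max(0)*1e3)
A=np.c_[q[:,:2],np.ones(len(q))]; print('plane',np.linalg.lstsq(A,q[:,2],rcond=None)[0])
# row-wise profile at center column
for v in range(250,368,3):
    r,cc,zz=pts(326,327,v,v+1); print(v,(r[0,0]*1e3).round(1),cc[0,0],zz[0,0].round(4))
```

```text
top disc n 1 [ -5.38663403  -5.00978622 -22.73634412] range [ -5.38663403  -5.00978622 -22.73634412] [ -5.38663403  -5.00978622 -22.73634412]
plane [ 0.00012247  0.0001139  -0.02273511]
250 [-4.5  1.2 92.1] [82 82 83] 0.2567
253 [-6.4  1.2 91.1] [85 85 88] 0.2563
256 [-8.5  1.2 90.8] [86 83 88] 0.2565
259 [ 6.7  1.1 37.4] [ 98 102 101] 0.201
262 [12.1  1.  16. ] [ 99 103  99] 0.179
265 [10.5  1.  16.2] [121 125 122] 0.1796
268 [ 8.9  1.  16.4] [114 117 113] 0.1801
271 [ 8.7  1.  12.6] [94 99 98] 0.1765
274 [13.   1.  -2.9] [14 14 18] 0.1604
277 [12.5  1.  -5.4] [18 15 15] 0.1582
280 [12.3  1.  -8.5] [19 17 13] 0.1552
283 [ 12.3   1.  -11.8] [19 20 18] 0.152
286 [ 12.3   1.  -14.9] [14 10 10] 0.149
289 [ 12.7   0.9 -19.1] [18 19 20] 0.1449
292 [ 12.4   0.9 -21.3] [10 13  9] 0.1428
295 [ 12.    0.9 -23.2] [17 21 22] 0.141
298 [ 10.6   0.9 -23. ] [22 17 22] 0.1415
301 [ 33.3   0.8 -75.5] [42 48 47] 0.085
304 [ 33.1   0.8 -76.7] [51 53 52] 0.0839
307 [ 32.4   0.8 -76.8] [59 58 62] 0.084
310 [ 32.    0.8 -77.5] [59 62 63] 0.0834
313 [ 31.9   0.8 -78.7] [59 60 63] 0.0824
316 [ 30.9   0.8 -78.2] [50 54 57] 0.0831
319 [ 31.    0.8 -79.8] [53 59 57] 0.0815
322 [ 29.7   0.8 -78.8] [57 58 58] 0.0827
325 [ 28.9   0.8 -78.7] [56 58 61] 0.0831
328 [ 28.3   0.8 -79.1] [52 53 57] 0.0829
331 [ 27.8   0.8 -79.5] [56 58 59] 0.0826
334 [ 26.6   0.8 -78.6] [45 48 50] 0.0837
337 [ -6.1   1.  -23. ] [21 21 22] 0.1458
340 [-48.2   1.1  46.7] [219 226 223] 0.2238
343 [-50.1   1.1  46.5] [220 225 223] 0.2241
346 [-52.6   1.1  47.1] [218 226 222] 0.2253
349 [-53.9   1.1  45.9] [220 227 222] 0.2245
352 [-56.2   1.2  46.3] [219 226 223] 0.2255
355 [-58.4   1.2  46.5] [216 221 218] 0.2262
358 [-60.5   1.2  46.5] [217 225 219] 0.2267
361 [-62.8   1.2  46.9] [226 234 228] 0.2277
364 [-64.7   1.2  46.6] [31 92 71] 0.2279
367 [ 24.5   0.8 -88.2] [90 93 51] 0.0749
```

The white disc turns out to be the stout pin behind. The held pin is upright, about 2.5 mm ahead of the TCP along tool x, so I'll allow for that.

Request:
{"api": "move_arm", "payload": {"motion": "-1 0.1 0.12 0 -0.03; -1 0.2 0.25 0 -0.07; -1 0.3 0.38 0 -0.1; -1 0.4 0.5 0 -0.14; -1 0.49 0.614 0 -0.18; -1 0.49 0.614 0 -0.22; -1 0.49 0.614 0 -0.26; -1 0.49 0.614 0 -0.29; -1 0.49 0.614 0 -0.33; -1 0.49 0.614 0 -0.37; -1 0.49 0.614 0 -0.4; -1 0.49 0.614 0 -0.43"}}

```text
time: 6.33
position: [0.5669, 0.2203, 0.1186]
tool_rot: [0.845, 0.534, -0.002, -0.001]
ft_force: [-0.2, 0.7, -1.7]
grip_width: 0.0198
grip_force: 19.9
```

Request:
{"api": "move_arm", "payload": {"motion": "-1 0 0 0 -0.04; -1 0 0 0 -0.08; -1 0 0 0 -0.12; -1 0 0 0 -0.146; -1 0 0 0 -0.146; -1 0 0 0 -0.146"}}

```text
time: 6.83
position: [0.5672, 0.2204, 0.1191]
tool_rot: [0.704, 0.71, -0.001, -0.001]
ft_force: [0.4, 0.1, 0.8]
grip_width: 0.0193
grip_force: 19.9
```

Run:
```python
from h import *
o=robot.get_obs();print(o['position'],o['grip_width'],o['ft_force'],o['q'])
to(.568,.2205,.0495,90.6)
cap('scene','s1');cap('wrist','w4')
im=ld('s1')[0][:,:,::-1]; u,v=proj('s1',[.568,.223,.04]).astype(int); print(u,v)
a=cv2.resize(im[v-50:v+50,u-66:u+66],None,fx=4,fy=4,interpolation=cv2.INTER_CUBIC)
b=ld('w4')[0][:,:,::-1][200:400,255:385]; b=cv2.resize(b,(260,400))
cv2.imwrite('pics/c5.png',np.hstack([a,b]))
```

```text
[0.56721493 0.22042963 0.1191354 ] 0.019336346125953183 [0.43233615 0.07651699 0.75532441] [1.87219036e-01 6.47434253e-01 1.56813999e+00 1.51436233e-05
 9.28705886e-01 1.78487656e-01]
shift [0.    0.005 0.348] turn -0.001 yaw 90.5 t 6.8333
365 232
```

View pics/c5.png

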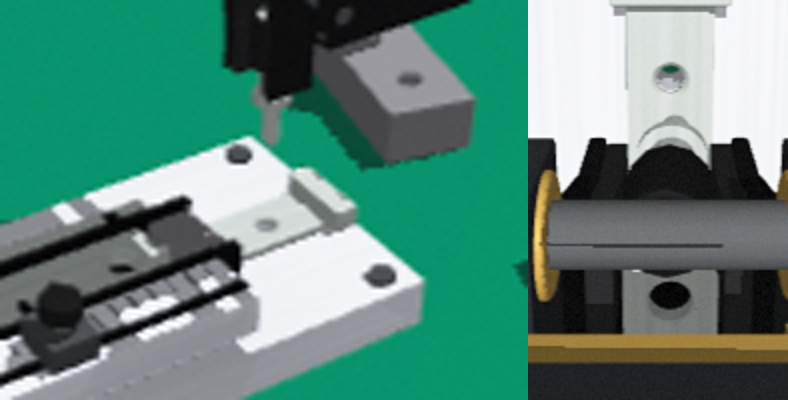

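The pin tip is at about (366.4,216.9) in the scene view and the hole at (365.4,238.2). I'll compare both with the projection and fix the residual.

Run:
```python
from h import *
for z in(.029,.075): print(proj('s1',[.568,.2229,z]),proj('s1',[.573,.2229,z]),proj('s1',[.568,.2279,z]))
# hole in w4: crop x670-528 -> , y 76
print(px('w4',255+142/2,200+76/2,.029))
im,d,K,p,Rm=ld('w4');tp=np.array([.5672,.2204,.1195]);T=R.from_quat(robot.get_obs()['tool_rot']).as_matrix()
v,u=np.mgrid[272:296,290:362]; z=d[v,u]; r=np.stack([(u-K[0,2])/K[0,0]*z,(v-K[1,2])/K[1,1]*z,z],-1)@Rm.T+p
q=(r-tp)@T; m=(z>.1)&(q[...,2]>-23)&(q[...,2]<0.0)&(np.abs(q[...,1])<.0088)&(q[...,0]<.02)
q=q[m]; f=lambda s:np.hypot(q[:,0]-s[0],q[:,1]-s[1])-.010
from scipy.optimize import least_squares as ls
q=q[q[:,2]<-.004]; s=ls(lambda s:f(s),[.0025,0],loss='soft_l1',f_scale=.001).x; print(len(q),s, tp+T[:,0]*s[0]+T[:,1]*s[1])
```

```text
[364.73330902 237.51323606] [366.23871512 238.85642395] [366.90380067 236.69692147]
[365.75277195 217.38941522] [367.3090307  218.69619052] [367.98803811 216.59537528]
[0.56814884 0.2235518  0.029     ]
658 [ 1.37010769e-03 -4.39725038e-05] [0.56714329 0.22176964 0.11949971]
```

Request:
{"api": "move_arm", "payload": {"motion": "-1 0.005 0.004 0.1 0; -1 0.005 0.004 0.18 0; -1 0.005 0.004 0.22 0; -1 0.005 0.004 0.235 0; -1 0.005 0.004 0.25 0; -1 0.005 0.004 0.26 0; -1 0.005 0.004 0.27 0; -1 0.005 0.004 0.27 0"}}

```text
time: 7.6
position: [0.5678, 0.2215, 0.0665]
tool_rot: [0.703, 0.711, -0.001, -0.001]
ft_force: [-2.4, 0.0, -0.5]
grip_width: 0.0194
grip_force: 19.8
```

Request:
{"api": "move_arm", "payload": {"motion": "-1 0 -0.002 0.02 0; -1 0 -0.002 0.04 0; -1 0 -0.002 0.055 0; -1 0 -0.002 0.07 0; -1 0 -0.002 0.08 0; -1 0 -0.002 0.086 0; -1 0 -0.002 0.086 0"}}

```text
time: 8.18
position: [0.5681, 0.2215, 0.0492]
tool_rot: [0.703, 0.711, -0.0, -0.0]
ft_force: [-3.4, -1.7, 2.1]
grip_width: 0.0189
grip_force: 19.8
```

Request:
{"api": "move_arm", "payload": {"motion": "-1 0 -0.003 0.003 0; -1 0 -0.003 0.006 0; -1 0 -0.003 0.009 0; -1 0 -0.003 0.009 0"}}

```text
time: 8.52
position: [0.5683, 0.2215, 0.0489]
tool_rot: [0.703, 0.711, 0.0, 0.0]
ft_force: [-5.2, -1.6, 10.4]
grip_width: 0.0197
grip_force: 19.9
```

Request:
{"api": "move_arm", "payload": {"motion": "0 0 0 0 0; 0 0 0 0 0; 0 0 0 0 0; 0 0 0 0 0; 0 0 0 0 0; 0 0 0 0 0"}}

```text
time: 9.02
position: [0.5683, 0.2217, 0.0474]
tool_rot: [0.703, 0.711, 0.0, 0.0]
ft_force: [-0.5, -0.0, -1.0]
grip_width: 0.0423
grip_force: 0.0
```

Request:
{"api": "move_arm", "payload": {"motion": "0 0 0 -0.1 0; 0 0 0 -0.2 0; 0 0 0 -0.35 0; 0 0 0 -0.5 0; 0 0 0 -0.5 0"}}

```text
time: 9.43
position: [0.572, 0.2226, 0.1534]
tool_rot: [0.703, 0.711, 0.005, 0.003]
ft_force: [0.3, 0.2, 0.2]
grip_width: 0.0434
grip_force: 0.0
```

Run:
```python
from h import *
cap('wrist','w5')
im,d,K,p,Rm=ld('w5')
print(proj('w5',[.568,.2232,.073]))
v,u=np.mgrid[0:480,0:640]; r=np.stack([(u-K[0,2])/K[0,0]*d,(v-K[1,2])/K[1,1]*d,d],-1)@Rm.T+p
m=(d>0)&(np.hypot(r[...,0]-.568,r[...,1]-.2232)<.016)&(r[...,2]>.055)&(r[...,2]<.09); q=r[m]; print(len(q),np.percentile(q,[2,50,98],axis=0))
to(.5712,-.107,.16,.6)
```

```text
[317.12639778 245.80136245]
786 [[0.55989737 0.21446791 0.05675033]
 [0.56857655 0.22490566 0.07247965]
 [0.57728525 0.23245824 0.07425866]]
shift [-1.646 -0.015 -0.048] turn 0.5 yaw 90.64 t 9.4833
```

The pin is home: its knob top sits at z≈0.073. Next is the bracket.

Request:
{"api": "move_arm", "payload": {"motion": "0 -0.15 0 -0.02 0.03; 0 -0.33 0 -0.03 0.07; 0 -0.5 0 -0.03 0.11; 0 -0.7 0 -0.03 0.15; 0 -0.9 -0.01 -0.03 0.19; 0 -1 -0.01 -0.03 0.23; 0 -1 -0.01 -0.03 0.27; 0 -1 -0.01 -0.03 0.31; 0 -1 -0.01 -0.03 0.35; 0 -1 -0.01 -0.03 0.39; 0 -1 -0.01 -0.03 0.42; 0 -1 -0.01 -0.03 0.42"}}

```text
time: 10.48
position: [0.5672, 0.0216, 0.1522]
tool_rot: [0.992, 0.13, -0.001, -0.0]
ft_force: [-0.6, 0.2, -0.7]
grip_width: 0.0438
grip_force: 0.0
```

Run:
```python
from h import *
cap('wrist','w6')
to(.5712,-.107,.16,.6)
print(proj('w6',[.5712,-.108,.085]),px('w6',*proj('w6',[.5712,-.108,.085])))
im,d,K,p,Rm=ld('w6')
v,u=np.mgrid[0:480,0:640]; r=np.stack([(u-K[0,2])/K[0,0]*d,(v-K[1,2])/K[1,1]*d,d],-1)@Rm.T+p
m=(d>0)&(abs(r[...,0]-.571)<.04)&(abs(r[...,1]+.108)<.03)&(r[...,2]>.078)&(r[...,2]<.095); q=r[m]; print(len(q),np.percentile(q,[2,50,98],axis=0) if len(q) else 0)
```

```text
shift [-0.15   0.626 -0.039] turn 0.081 yaw 15.15 t 10.5333
[517.92359991 296.8167403 ] [ 0.61416363 -0.00831008  0.23496486]
46 [[ 0.58840353 -0.11127598  0.07820245]
 [ 0.59044954 -0.10322863  0.08073698]
 [ 0.59082442 -0.10165589  0.08540156]]
```

Request:
{"api": "move_arm", "payload": {"motion": "0 -0.08 0.2 0 0.03; 0 -0.15 0.4 0 0.06; 0 -0.15 0.55 0 0.081; 0 -0.15 0.626 0 0.081; 0 -0.15 0.626 0 0.081; 0 -0.15 0.626 0 0.081"}}

```text
time: 11.03
position: [0.5713, -0.1072, 0.1529]
tool_rot: [1.0, 0.004, -0.001, -0.001]
ft_force: [-0.8, 0.8, -0.3]
grip_width: 0.0432
grip_force: 0.0
```

Run:
```python
from h import *
to(.5710,-.1078,.055,.6); print(robot.get_obs()['position'])
```

```text
shift [-0.001  0.004  0.49 ] turn -0.001 yaw 0.48 t 11.0333
[ 0.57125444 -0.10720904  0.15291844]
```

Request:
{"api": "move_arm", "payload": {"motion": "0 0 0.004 0.15 0; 0 0 0.004 0.3 0; 0 0 0.004 0.42 0; 0 0 0.004 0.49 0; 0 0 0.004 0.49 0; 0 0 0.004 0.49 0"}}

```text
time: 11.53
position: [0.5706, -0.1058, 0.0548]
tool_rot: [1.0, 0.005, -0.001, -0.001]
ft_force: [-0.7, -0.2, 0.5]
grip_width: 0.0436
grip_force: 0.0
```

Request:
{"api": "move_arm", "payload": {"motion": "-1 0 0 0 0; -1 0 0 0 0; -1 0 0 0 0; -1 0 0 0 0; -1 0 0 0 0; -1 0 0 0 0; -1 0 0 0 0; -1 0 0 0 0; -1 0 0 0 0; -1 0 0 0 0", "newtons": 40}}

```text
time: 12.37
position: [0.5718, -0.108, 0.056]
tool_rot: [1.0, 0.004, 0.0, 0.0]
ft_force: [0.9, 1.0, 4.8]
grip_width: 0.0116
grip_force: 40.0
```

Run:
```python
from h import *
o=robot.get_obs();print(o['position'],o['grip_width'],o['grip_force'],o['ft_force'])
```

```text
[ 0.57181457 -0.10801667  0.05601146] 0.011640345705277125 40.0003627746878 [0.93722938 1.03879255 4.75395154]
```

Request:
{"api": "move_arm", "payload": {"motion": "-1 0 0.02 0 0; -1 0 0.05 0 0; -1 0 0.08 0 0; -1 0 0.11 0 0; -1 0 0.14 0 0; -1 0 0.17 0 0; -1 0 0.2 0 0; -1 0 0.23 0 0; -1 0 0.26 0 0; -1 0 0.28 0 0; -1 0 0.29 0 0; -1 0 0.29 0 0"}}

```text
time: 13.37
position: [0.5722, -0.1641, 0.0559]
tool_rot: [1.0, 0.003, 0.0, -0.002]
ft_force: [1.7, 6.2, 6.4]
grip_width: 0.0117
grip_force: 40.0
```

Run:
```python
from h import *
o=robot.get_obs();print(o['position'],o['grip_width'],o['grip_force'],o['ft_force'],o['time'])
cap('top','t1'); cap('scene','s2'); cap('wrist','w7')
im=ld('t1')[0][:,:,::-1]; a=cv2.resize(im[255:295,325:375],None,fx=8,fy=8,interpolation=cv2.INTER_CUBIC)
u,v=proj('s2',[.575,.084,.043]).astype(int);print(u,v)
b=cv2.resize(ld('s2')[0][:,:,::-1][v-20:v+20,u-20:u+20],None,fx=8,fy=8,interpolation=cv2.INTER_CUBIC)
cv2.imwrite('pics/c6.png',np.hstack([a,b]))
```

```text
[ 0.57223256 -0.16406998  0.05592494] 0.011746894558385918 40.001610514882486 [1.74786265 6.16505186 6.37750578] 13.3667
301 257
```

View pics/c6.png

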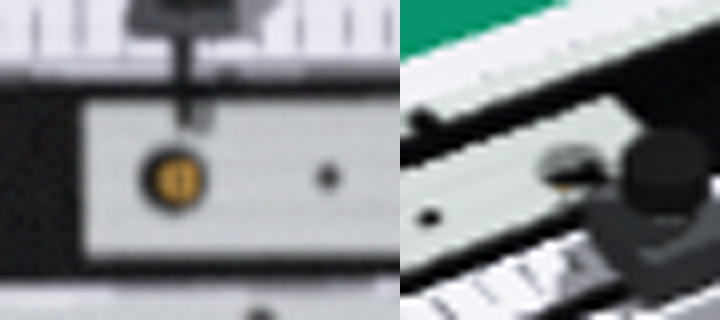

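The crop shows the access hole around the screw head at about (346.2,277) and the finger at about u=347.7, so the slide has a little further to go. I'll measure this to sub-pixel accuracy.

Run:
```python
from h import *
im,d,K,p,Rm=ld('t1'); g=im.min(-1).astype(float)
g=cv2.GaussianBlur(im[...,2].astype(np.float32),(0,0),.5)  # blue: brass dark too
sl=g[268:288,338:358]; 
for r in range(262,286): print(r,g[r,338:358].astype(int))
# hole centroid
w=np.clip(170-g[271:284,338:354],0,None); v,u=np.mgrid[271:284,338:354]; w[(np.hypot(u-346.2,v-277.2)>6)]=0
hu,hv=(w*u).sum()/w.sum(),(w*v).sum()/w.sum(); print('hole',hu,hv)
f=[]
for r in range(262,265):
    q=np.clip(g[r,342:353].max()*.8-g[r,342:353],0,None); f.append((q*np.arange(342,353)).sum()/q.sum())
print('finger',f)
H=px('t1',hu,hv,.039); 
for z in(.046,.044): 
  T=px('t1',347.7,269.5,z); ax=np.array([-.011,1,0]); print(H,T,(H-T)@ax*1e3)
```

```text
262 [211 203 195 202 206 207 206 188 130  66  78 146 189 195 195 194 197 203
 200 195]
263 [201 197 194 195 197 197 196 181 126  64  79 139 163 158 140 133 140 159
 166 163]
264 [152 152 151 151 151 153 151 138  96  51  64 106 119 110  89  79  90 111
 119 119]
265 [77 77 76 73 76 77 76 69 51 33 35 52 57 58 46 41 49 55 60 62]
266 [37 39 41 38 40 41 39 40 33 25 21 26 29 35 36 37 37 39 44 42]
267 [88 91 93 93 92 93 93 90 72 42 38 54 62 70 88 92 92 93 97 99]
268 [164 165 164 166 165 164 164 157 123  69  57  88 100 118 152 163 163 163
 165 166]
269 [196 197 197 196 196 197 196 188 151  84  69 103 118 140 181 195 195 194
 195 194]
270 [200 202 200 199 200 201 202 196 168 112  98 115 126 152 188 200 201 201
 199 199]
271 [201 201 200 199 199 201 199 195 180 151 147 142 149 172 194 202 200 200
 199 199]
272 [202 205 205 202 200 194 185 176 165 154 165 172 181 193 201 203 202 202
 201 201]
273 [203 205 206 204 195 171 144 124 112 113 134 161 187 201 205 206 204 203
 204 203]
274 [202 203 203 199 175 128  85  62  54  59  80 119 164 193 203 204 205 203
 204 203]
275 [203 201 201 190 145  84  40
[... 545 characters left out ...]
1 198 201 203 202 201
 201 201]
282 [204 203 204 205 202 199 191 179 171 175 187 196 201 204 204 204 204 203
 204 203]
283 [206 205 205 207 205 205 204 203 200 201 203 204 205 207 206 205 206 206
 207 206]
284 [206 206 204 203 204 205 206 207 205 205 206 205 205 206 206 207 207 206
 206 206]
285 [193 193 191 192 193 192 193 193 192 193 193 193 193 192 192 192 192 192
 193 192]
hole 346.03897947529396 276.9326885952967
finger [np.float64(347.38023485149984), np.float64(347.7196382878206), np.float64(348.30382386160045)]
[0.56900678 0.08722603 0.039     ] [0.58225344 0.0844245  0.046     ] 2.947240974334027
[0.56900678 0.08722603 0.039     ] [0.58232483 0.08432929 0.044     ] 3.043233500186525
```

Request:
{"api": "move_arm", "payload": {"motion": "-1 0 0.004 0 0; -1 0 0.008 0 0; -1 0 0.011 0 0; -1 0 0.011 0 0; -1 0 0.011 0 0"}}

```text
time: 13.93
position: [0.5722, -0.1656, 0.056]
tool_rot: [1.0, 0.004, 0.0, -0.002]
ft_force: [1.8, 8.1, 6.7]
grip_width: 0.0119
grip_force: 40.0
```

```bash
cat > m.py <<'E'
from h import *
def edge(row,i0,i1,frm):  # subpixel half-level crossings
    r=row[i0:i1]; b=np.percentile(r,90); t=(b+r.min())/2; j=np.where(r<t)[0]
    a,c=j[0],j[-1]; L=a-(t-r[a])/(r[a-1]-r[a]); Rr=c+(t-r[c])/(r[c+1]-r[c]); return i0+L,i0+Rr
G=[]
for k in range(3): cap('top','tt%d'%k); G.append(ld('tt%d'%k)[0][...,2].astype(float))
g=np.mean(G,0)
h=[edge(g[r],338,357,0) for r in range(275,280)]; f=[edge(g[r],342,352,0) for r in (260,261,262,263)]; fl=[edge(g[r],342,352,0)[0] for r in (268,269,270)]
print(np.round(h,2).tolist(),np.round(f,2).tolist(),np.round(fl,2))
hu=np.mean(h); fu=np.mean(f[:3])
for tu in (fu,np.mean(fl[:2])+1.13):
    H=px('tt0',hu,277,.039);T=px('tt0',tu,269.5,.046); print(hu,tu,'remaining mm',(H-T)@np.array([-.011,1,0])*1e3)
o=robot.get_obs();print(o['position'],o['grip_force'],o['ft_force'],o['time'])
E
python3 m.py
```

```text
[[343.39, 350.66], [342.94, 351.1], [342.86, 351.18], [342.95, 351.1], [343.38, 350.71]] [[345.83, 348.81], [345.98, 348.76], [346.01, 348.76], [346.01, 348.76]] [346.29 346.36 346.41]
347.0274173299118 347.3579724383285 remaining mm 0.5347652546994038
347.0274173299118 347.4574541139241 remaining mm 0.7145383501690918
[ 0.57226375 -0.16567674  0.05595937] 40.00103613449028 [0.9820285  7.22593104 5.96159218] 14.0833
```

Request:
{"api": "move_arm", "payload": {"motion": "-1 0 0.002 0 0; -1 0 0.004 0 0; -1 0 0.004 0 0; -1 0 0.004 0 0; -1 0 0.004 0 0; -1 0 0.004 0 0"}}

```text
time: 14.58
position: [0.5723, -0.1664, 0.0559]
tool_rot: [1.0, 0.004, 0.0, -0.002]
ft_force: [1.1, 7.1, 6.8]
grip_width: 0.0119
grip_force: 40.0
```

```bash
python3 m.py
```

```text
[[343.77, 351.1], [343.42, 351.45], [343.31, 351.52], [343.45, 351.4], [343.81, 351.08]] [[345.82, 348.81], [345.99, 348.76], [346.04, 348.78], [346.04, 348.77]] [346.29 346.36 346.42]
347.42983846964034 347.3673584650401 remaining mm -0.1797834712237694
347.42983846964034 347.4560525290987 remaining mm -0.019504644600923063
[ 0.57224475 -0.16635194  0.05594264] 40.00132337008836 [1.65770971 8.21625245 6.59415576] 14.7333
```

The access hole is within 0.2 mm of the pointer and steady. The slide is still gripped, so I'm handing in.

```bash
python3 -c "
from rig import robot
print(robot.hand_in())"
```

```text
the job is handed in; nothing more can be done
None
```

The slim pin is fully home in the tongue hole and released; the slide is held at 40 N with its access hole within about 0.2 mm of the pointer by camera, and the job was handed in at about 15 s of the 48 s limit (no verdict was shown).

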